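# Pack the lacquer set into its fitted gift box

### The arm

A 6-joint arm with a two-finger parallel gripper is mounted at the origin on the work surface. World frame = base frame: x ahead of the robot, y to its left, z up, the work surface at z = 0. Lengths are in m, angles in rad, forces in N, time in s.
With the tool pointing down it reaches from about 0.35 to 0.975 m from the base axis. Payload 4.9 kg.
Tool frame: the origin (TCP) lies at the very end of the fingers, on their centre line; the grasp point (between the pads) lies 19 mm behind it; z points along the fingers, x is the direction in which the jaws open and shut, and the axes are right-handed (so a half turn about z gives the same grasp; the last joint's range is limited). The gripper opens to 85 mm and grips with 20 to 120 N. Pads are 22 mm wide; open, the fingers measure 114 mm over their backs; the gripper's body (76 mm by 85 mm) begins 54 mm behind the grasp point. The pads swing forward as they close: fully open they stand 13 mm farther back than shut.
Start: joints at [1.071, 0.053, 1.613, -0, 1.476, -0.119], TCP at [0.232, 0.58, 0.231] pointing down, gripper open.
Joint ranges: [-3.01, 3.01], [-1.01, 2.22], [0.06, 2.58], [-1.02, 4.17], [0.09, 2.62], [-3.14, 3.14]. Speed limits (rad/s): [2.57, 2.57, 3.14, 3.14, 3.14, 3.14].

### API

Orientations are given as a rotation vector (axis times angle).
In Python, from station import readout, viewer, ctrl, nets gives the robot as it stands. The module is installed in compiled form; this text tells all that it offers.
- The arm moves only by the tool step_arm, never from a script. Its argument "moves" is a list that holds one entry, the list of rows, each a list of 4 numbers: the shift along the world's x, y, z in cm, then the turn about the world's z in rad. In form: [[[dx, dy, dz, yaw], ...]]. A call has 1 to 10 rows; each row shifts and turns the commanded pose from where the row before left it; what a row does not reach is not made up. A row lasts 1/12 s, in which the tool goes at most 41.7 mm and 7.16 degrees, less where a joint would pass 70% of its speed; a pose out of reach is approached as far as the arm can. A call is refused whole if a number of a shift passes 4.17 or a number of a turn 0.125, either way. A call with a gripper value outside its range is refused whole. "grip" is the closure, from 0 (fully open) to 1 (shut), set as the call begins (left out, the last holds). The fingers move at their own pace and stop on an object; "squeeze" is the grip in N (left out, the last holds). Time passes only in rows, so rows that do not move let the fingers close. It gives the time, the measured TCP pose, the force and the opening at its end, in the units of the state.
- readout.get_obs(): the state, without advancing time (a new reading comes with each control period).
- viewer.get_image(name): name is "scene" or "top" or "wrist"; returns the picture (384x512x3 uint8, blue, green, red); there is no depth.
- viewer.calibration(name): a dict with "camera_matrix" (3x3 intrinsics, pixels), "k1" (the pictures are not rectified: a ray, as slopes to the right and down, at radius r is drawn at 1 + k1 r^2 times it, then the intrinsics apply), "R" (3x3) and "t" (3): a world point X has camera coordinates R X + t. Camera axes: x right, y down, z forward; pixel columns grow to the right and rows downward; lengths in m; the calibration is good to about 2 mm. A picture is of the moment at which its call begins: read the wrist's pose just before it. calibration takes no time and is no camera call; for the wrist camera it gives the pose at the moment of the call.
- ctrl.finish_job(): hands the job in, once; it reports no verdict.
Trained networks look in the newest picture that a camera, given by its name, has taken for a name from the list of things; names that differ only in an ending like _2 or _b are one class to them, and where a whole thing is asked for, a point or a joint stands for the part that bears it (a point fixed in the world has none). Each returns a list of dicts, best first, with "confidence" (0 to 1); they miss things now and then, are a little off and sometimes report something else, mostly with a low value. They report only what shows in the picture. A call takes as long as a camera call. They do not tell look-alikes from the thing itself.
- nets.masks_of(camera, thing): "region" (384x512 bool, what is visible of it) and "box" ([left, top, right, bottom] in pixels, round what is visible of it).
- nets.pinpoint(camera, thing): "at" ([column, row] in pixels: a listed point, or the origin of a listed thing).
The state is a dict: "t": time; "q": joint angles; "dq": joint speeds; "effort": joint torques, N m; "tool_pos": TCP position; "tool_rot": TCP orientation; "contact_force": force on the tool from outside, world axes, zero at the start; "wrist_torque": the same for the moment, N m; "opening": finger opening in m.
Only numpy, scipy, OpenCV 4.12 (cv2) and the standard library are available. Lean on these libraries where they do the work, as an engineer would, in place of code of your own. Each camera call takes 0.05 s, during which the arm holds its last target. There are 200 camera calls.

### The job

Pack the lacquer set into the open gift box: stand the slim round canister in the small round recess, the handleless cup in the large round recess, the square box in the square recess and the long box in the oblong recess, each upright and fully down on the felt. Lacquer chips, so set each piece down rather than dropping it, and do not knock any over. The wide canister and the mug with a handle belong to another order: leave them where they stand.

Things in the scene. Friction and masses are not known exactly. Their poses are not given: they have to be found in the camera images.
- canister: Dark red-brown lacquer, loose, standing upright on the table; origin at the centre of its underside, z up. Slim closed cylinder, 46 mm diameter, 74 mm high, with a flat gold button (15 mm wide, 6 mm high) on its fixed lid. About 80 to 150 g.
- cup: Dark red-brown lacquer, loose, standing upright on the table; origin at the centre of its underside, z up. Open cup without a handle, straight round wall 64 mm outside diameter (slightly narrower in the lowest 8 mm), 62 mm high, wall 4 mm. About 70 to 140 g.
- square_box: Dark red-brown lacquer, loose, standing upright on the table; origin at the centre of its underside, z up. Closed box, 48 x 48 mm in plan (x, y), 62 mm high, lid fixed, gold square on top. About 85 to 170 g.
- long_box: Dark red-brown lacquer, loose, standing upright on the table; origin at the centre of its underside, z up. Closed box, oblong in plan: 40 mm along its x, 74 mm along its y, 62 mm high, lid fixed, gold oblong on top. About 90 to 180 g.
- wide_canister: Dark red-brown lacquer, loose, standing upright on the table; origin at the centre of its underside, z up. Not part of the set: leave it. Same design as the slim canister but 76 mm diameter; 74 mm high, gold button on the lid. Around: only low things (coaster, tape roll, brush, under 20 mm) lie among the pieces; taller stuff stands beyond x = 0.7 m and |y| = 0.48 m.
- mug: Dark red-brown lacquer, loose, standing upright on the table; origin at the centre of its underside, z up. Not part of the set: leave it. Same as the cup (64 mm diameter, 62 mm high, open) but with a loop handle on its +y side that reaches 60 mm from its axis.
- block_small_round: Pale wooden block 112 x 112 x 18 mm, one of four lying 2 x 2 (any order, 114 mm pitch, square to one another) in a fixed dark gift-box base 244 mm square, rim 26 mm high. Origin: centre of its underside, 5 mm above the table; x, y along its sides, z up. Central felted recess 12 mm deep, floor 6 mm above the origin: round, 62 mm diameter; for the slim canister.
- block_large_round: Pale wooden block 112 x 112 x 18 mm, one of four lying 2 x 2 (any order, 114 mm pitch, square to one another) in a fixed dark gift-box base 244 mm square, rim 26 mm high. Origin: centre of its underside, 5 mm above the table; x, y along its sides, z up. Central felted recess 12 mm deep, floor 6 mm above the origin: round, 81 mm diameter; for the handleless cup.
- block_square: Pale wooden block 112 x 112 x 18 mm, one of four lying 2 x 2 (any order, 114 mm pitch, square to one another) in a fixed dark gift-box base 244 mm square, rim 26 mm high. Origin: centre of its underside, 5 mm above the table; x, y along its sides, z up. Central felted recess 12 mm deep, floor 6 mm above the origin: square, 66 x 66 mm, sides parallel to the block's; for the square box, either way round.
- block_oblong: Pale wooden block 112 x 112 x 18 mm, one of four lying 2 x 2 (any order, 114 mm pitch, square to one another) in a fixed dark gift-box base 244 mm square, rim 26 mm high. Origin: centre of its underside, 5 mm above the table; x, y along its sides, z up. Central felted recess 12 mm deep, floor 6 mm above the origin: oblong, 56 mm along the block's x and 90 mm along its y; for the long box, its long side along the block's y (either end first).
Not all that is in view belongs to the job. What is shaped like the canister but turquoise is not meant.

How it is judged:
At the end, for the whole second after the job is handed in: Each of the four stands in its own recess: within 14 mm of the block's centre, underside 3 to 9 mm above the block's underside, upright within 0.1 rad, at rest (under 0.02 m/s, 0.2 rad/s); the wide canister and the mug are upright within 0.1 rad and moved less than 20 mm (horizontal distance between canister and block_small_round below 0.014 m and z of canister in the frame of block_small_round between 0.003 and 0.009 m and angle between each of canister, cup, square_box, long_box, wide_canister, mug's own z axis and vertical below 0.1 rad and linear speed of each of canister, cup, square_box, long_box below 0.02 m/s and angular speed of each of canister, cup, square_box, long_box below 0.2 rad/s and horizontal distance between cup and block_large_round below 0.014 m and z of cup in the frame of block_large_round between 0.003 and 0.009 m and horizontal distance between square_box and block_square below 0.014 m and z of square_box in the frame of block_square between 0.003 and 0.009 m and horizontal distance between long_box and block_oblong below 0.014 m and z of long_box in the frame of block_oblong between 0.003 and 0.009 m and distance of each of wide_canister, mug from where it was at the start of the episode below 0.02 m); the robot touches nothing.
It fails at once if the wide canister (not part of the set) is shifted more than 20 mm or tipped (distance of wide_canister from where it was at the start of the episode above 0.02 m or angle between wide_canister's own z axis and vertical above 0.3 rad).
It fails at once if the mug with a handle (not part of the set) is shifted more than 20 mm or tipped (distance of mug from where it was at the start of the episode above 0.02 m or angle between mug's own z axis and vertical above 0.3 rad).
It fails at once if a piece of the set is dropped: out of the fingers and faster than 0.7 m/s (a fall of about 25 mm) ((linear speed of canister above 0.7 m/s and contact force between the fingers and canister below 0.05 N) or (linear speed of cup above 0.7 m/s and contact force between the fingers and cup below 0.05 N) or (linear speed of square_box above 0.7 m/s and contact force between the fingers and square_box below 0.05 N) or (linear speed of long_box above 0.7 m/s and contact force between the fingers and long_box below 0.05 N)).
It fails at once if a piece of the set is knocked over (tilted more than 1 rad) (angle between any of canister, cup, square_box, long_box's own z axis and vertical above 1 rad).
It also fails if it takes over 106 s, if anything falls off the work surface, if the arm or the gripper's body presses on something with over 40 N, if the wrist force passes 120 N, or if a joint passes its speed limit or range.

## Working session

There is one attempt and no reset: what is moved stays moved. The work goes in short steps, Python scripts to look and compute and a tool call to move; the robot and the scene stay as the last step left them, time stands still between calls to the robot, and variables do not carry over. Pictures are saved under pics/ and viewed, about 12 in all and at most 16, crops included, and the job is handed in when it is done.

Besides the shell and the picture viewer there is one more tool, called as name([rows], argument=value, ...), one row to a line, values as JSON. step_arm: Moves the arm, as the interface text tells. Its arguments: {"type":"object","properties":{"moves":{"type":"array","items":{"type":"array","items":{"type":"array","items":{"type":"number"}}}},"grip":{"type":"number"},"squeeze":{"type":"number"}},"required":["moves"]}

```bash
mkdir -p pics; cat > h.py <<'E'
import numpy as np, cv2
from station import readout, viewer, ctrl, nets
def ray(cam,px,cal=None):
    c=cal or viewer.calibration(cam); K=np.array(c["camera_matrix"]);R=np.array(c["R"]);t=np.array(c["t"])
    d=np.linalg.solve(K,[px[0],px[1],1.0]); u=d[:2].copy(); 
    for _ in range(20): u=d[:2]/(1+c["k1"]*(u@u))
    return -R.T@t, R.T@np.array([u[0],u[1],1])
def at_z(cam,px,z,cal=None):
    o,d=ray(cam,px,cal); return (o+d*(z-o[2])/d[2])[:2]
def project(cam,X,cal=None):
    c=cal or viewer.calibration(cam); p=np.array(c["R"])@np.array(X)+np.array(c["t"]); u=p[:2]/p[2]
    u=u*(1+c["k1"]*(u@u)); K=np.array(c["camera_matrix"]); return (K@[u[0],u[1],1])[:2]
E
python3 - <<'E'
from h import *
for n in ("top","scene"):
    cv2.imwrite(f"pics/{n}1.png",viewer.get_image(n))
    c=viewer.calibration(n); print(n,-np.array(c["R"]).T@c["t"],c["camera_matrix"][0],c["k1"])
Z=dict(canister=0,cup=0,square_box=0,long_box=0,wide_canister=0,mug=0,block_small_round=.005,block_large_round=.005,block_square=.005,block_oblong=.005)
for k,z in Z.items():
    for d in nets.pinpoint("top",k)[:4]:
        print(k,round(d["confidence"],2),np.round(d["at"]),np.round(at_z("top",d["at"],z),3))
print(readout.get_obs()["t"])
E
```

```text
top [ 0.46677671 -0.00987148  1.05503941] [376.46986812   0.         257.14074196] -0.07965765639107533
scene [ 1.29309635 -0.52245291  0.61491191] [392.9097225    0.         255.75136391] 0.032258092077947234
canister 0.82 [280. 150.] [ 0.626 -0.074]
canister 0.51 [246. 154.] [0.613 0.021]
cup 0.73 [155. 146.] [0.63  0.281]
cup 0.65 [322. 214.] [ 0.446 -0.193]
square_box 0.86 [277. 218.] [ 0.435 -0.067]
long_box 0.97 [386. 162.] [ 0.597 -0.377]
wide_canister 0.82 [326. 162.] [ 0.593 -0.204]
mug 0.63 [377. 222.] [ 0.427 -0.35 ]
block_small_round 0.89 [191. 161.] [0.589 0.175]
block_large_round 0.88 [182. 197.] [0.488 0.197]
block_square 0.59 [140. 188.] [0.511 0.319]
block_oblong 0.82 [153. 149.] [0.622 0.284]
0.6
```

View pics/top1.png

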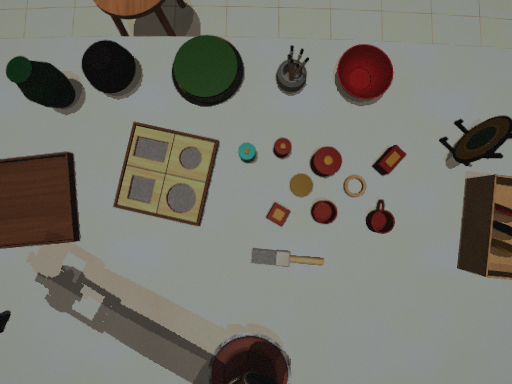

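View pics/scene1.png

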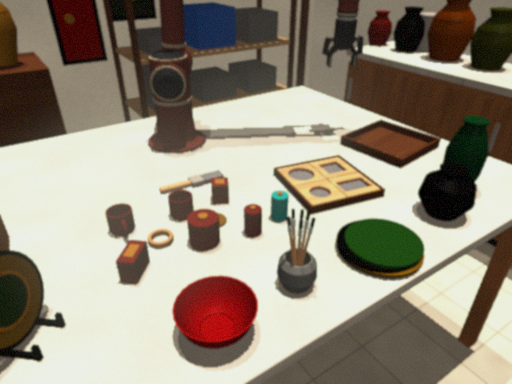

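The top view shows:
- canister (283,147)
- wide canister (326,161)
- turquoise decoy (247,152)
- square box (278,214)
- cup (323,212)
- mug with its handle up (380,219)
- long box (389,160)
- blocks: oblong (152,149), small round (191,157), square (142,188), large round (181,198)

What could be confused:
- **Canister:** red slim (283,147), turquoise (247,152) or wide (326,161). I choose (283,147).
- **Cup:** (323,212) without a handle or the mug at (380,219). I choose (323,212).
- **Boxes:** (278,214) is square and (389,160) is long.

The next step is to measure them and check a close crop.

```bash
python3 - <<'E'
from h import *
from scipy.spatial.transform import Rotation as Ro
im=viewer.get_image("top")
cv2.imwrite("pics/crop1.png",cv2.resize(im[115:260,110:410],None,fx=2.6,fy=2.6,interpolation=cv2.INTER_CUBIC))
hsv=cv2.cvtColor(im,cv2.COLOR_BGR2HSV)
gold=cv2.inRange(hsv,(11,110,110),(30,255,255))
for n,(u,v),z in (("canister",(283,147),.08),("square",(278,214),.062),("long",(391,159),.062)):
    m=np.zeros_like(gold); m[v-11:v+12,u-11:u+12]=gold[v-11:v+12,u-11:u+12]
    pts=np.argwhere(m)[:,::-1]
    W=np.array([at_z("top",p,z) for p in pts])
    r=cv2.minAreaRect((W*1000).astype(np.float32))
    print(n,len(pts),W.mean(0).round(4),"rect",np.round(r[0]),np.round(r[1]),round(r[2]))
for k in ("cup","mug","canister","square_box","long_box"):
    for d in nets.masks_of("top",k)[:2]: print(k,round(d["confidence"],2),np.round(d["box"]))
# blocks: rigid fit
B=np.array([at_z("top",nets.pinpoint("top",k)[0]["at"],.005) for k in("block_small_round","block_large_round","block_square","block_oblong")])
c=B.mean(0); print("blocks",B.round(4).tolist(),c.round(4))
# outer box mask corners: dark rim top z=.026
g=cv2.inRange(hsv,(10,40,120),(35,200,255)); m=np.zeros_like(g); m[118:230,110:222]=g[118:230,110:222]
W=np.array([at_z("top",p,.023) for p in np.argwhere(m)[:,::-1]])
print("tray rect",cv2.minAreaRect((W*1000).astype(np.float32)))
o=readout.get_obs(); R=Ro.from_rotvec(o["tool_rot"]).as_matrix(); print(o["tool_pos"],R.round(3).tolist(),o["t"],o["opening"])
c=viewer.calibration("wrist"); print((-np.array(c["R"]).T@c["t"]).round(3),np.array(c["R"]).round(2).tolist())
E
```

```text
canister 22 [ 0.626 -0.076] rect [627. -75.] [11. 13.] 1
square 105 [ 0.4462 -0.0676] rect [446. -68.] [27. 27.] 64
long 114 [ 0.5999 -0.3728] rect [ 600. -372.] [21. 39.] 46
cup 0.6 [266. 204. 292. 225.]
cup 0.58 [313. 203. 339. 223.]
mug 0.87 [368. 201. 398. 234.]
mug 0.4 [312. 146. 341. 177.]
canister 0.73 [238. 141. 260. 160.]
canister 0.68 [273. 138. 293. 157.]
square_box 0.82 [268. 204. 292. 225.]
long_box 0.89 [374. 146. 405. 176.]
long_box 0.49 [310. 202. 336. 223.]
blocks [[0.5903, 0.1785], [0.4879, 0.2001], [0.5052, 0.3128], [0.6213, 0.2852]] [0.5512 0.2442]Traceback (most recent call last):
  File "<stdin>", line 20, in <module>
  File "h.py", line 9, in at_z
    o,d=ray(cam,px,cal); return (o+d*(z-o[2])/d[2])[:2]
        ~~~^^^^^^^^^^^^
  File "h.py", line 4, in ray
    c=cal or viewer.calibration(cam); K=np.array(c["camera_matrix"]);R=np.array(c["R"]);t=np.array(c["t"])
             ~~~~~~~~~~~~~~~~~~^^^^^
ValueError: time passes only in moves, steps and waits
```

View pics/crop1.png

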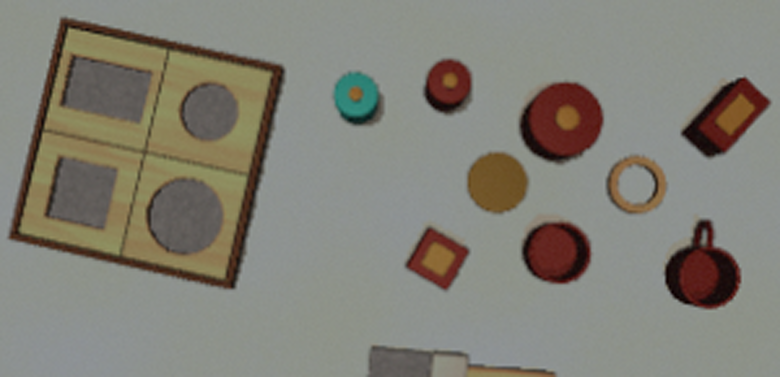

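The crop confirms the choices: slim red canister (448,84), handleless cup (557,252), square box (437,258), long box (727,118). The mug (703,275) has a loop handle. Next I get the tray pose and tool yaw.

```bash
python3 - <<'E'
from h import *
from scipy.spatial.transform import Rotation as Ro
cal=viewer.calibration("top")
im=cv2.imread("pics/top1.png")
C=np.array([at_z("top",np.array(p)/2.6+[110,115],.026,cal) for p in((62,20),(283,67),(234,287),(12,238))])
print("rim corners",C.round(3).tolist(),"c",C.mean(0).round(4),"sides",np.linalg.norm(C-np.roll(C,1,0),axis=1).round(3))
e=C[1]-C[0]+C[2]-C[3]; ang=np.arctan2(e[1],e[0]); print("right edge dir",ang)
u=np.array([np.cos(ang),np.sin(ang)]); v=np.array([-u[1],u[0]]) 
if v[0]<0: v=-v
# recess centres by felt segmentation
for n,s,t in(("small",1,1),("large",1,-1),("square",-1,-1),("oblong",-1,1)):
    print(n,(C.mean(0)+.057*(s*u+t*v)).round(4))
o=readout.get_obs(); R=Ro.from_rotvec(o["tool_rot"]).as_matrix(); print(o["tool_pos"],R.round(3).tolist(),o["t"],o["opening"])
c=viewer.calibration("wrist"); print((-np.array(c["R"]).T@c["t"]).round(3),np.array(c["R"]).round(2).tolist(),c["camera_matrix"])
W=np.array([at_z("top",p,.062,cal) for p in np.array([[524,250],[590,250],[557,221],[557,283]])/2.6+[110,115]]);print("cup",W.round(3).tolist())
E
```

```text
rim corners [[0.692, 0.336], [0.644, 0.097], [0.411, 0.143], [0.458, 0.381]] c [0.5513 0.2392] sides [0.239 0.244 0.238 0.243]
right edge dir -1.7657851282747563
small [0.5961 0.1723]
large [0.4843 0.1943]
square [0.5064 0.3062]
oblong [0.6182 0.2841]
[0.23225074 0.58021139 0.23130444] [[0.372, 0.928, -0.0], [0.928, -0.372, -0.0], [-0.0, -0.0, -1.0]] 1.1 0.08557380621364162
[0.154 0.61  0.373] [[0.37, 0.93, -0.0], [0.88, -0.35, 0.33], [0.3, -0.12, -0.95]] [[296.12779059   0.         257.00362062]
 [  0.         296.12779059 191.03580471]
 [  0.           0.           1.        ]]
cup [[0.456, -0.156], [0.457, -0.223], [0.486, -0.189], [0.423, -0.19]]
```

step_arm([
  [[1.97, -3.28, 0, 0], [1.97, -3.28, 0, 0], [1.97, -3.28, 0, 0], [1.97, -3.28, 0, 0], [1.97, -3.28, 0, 0], [1.97, -3.28, 0, 0], [1.97, -3.28, 0, 0], [1.97, -3.28, 0, 0], [1.97, -3.28, 0, 0], [1.97, -3.28, 0, 0]],
], grip=0, squeeze=30)

```text
t: 1.93
tool_pos: [0.4299, 0.2505, 0.2316]
tool_rot: [2.601, 1.761, 0.001]
contact_force: [0.7, -0.2, 0.5]
opening: 0.0853
```

step_arm([
  [[1.97, -3.28, 0, 0], [1.97, -3.28, 0, 0], [1.97, -3.28, 0, 0], [1.97, -3.28, 0, 0], [1.97, -3.28, 0, 0], [1.97, -3.28, 0, 0], [1.97, -3.28, 0, 0], [1.97, -3.28, 0, 0], [1.97, -3.28, 0, 0], [1.97, -3.28, 0, 0]],
])

```text
t: 2.77
tool_pos: [0.627, -0.0777, 0.2314]
tool_rot: [2.602, 1.76, 0.0]
contact_force: [0.9, 0.7, 0.2]
opening: 0.0853
```

```bash
cat >> h.py <<'E'
def wlook(name):
    c=viewer.calibration("wrist"); im=viewer.get_image("wrist"); cv2.imwrite(f"pics/{name}.png",im); return c,im
def gold(im,cal,z,lo=(9,90,70),hi=(32,255,255),minpx=40):
    g=cv2.inRange(cv2.cvtColor(im,cv2.COLOR_BGR2HSV),lo,hi); n,l,s,ce=cv2.connectedComponentsWithStats(g)
    for i in range(1,n):
        if s[i,4]<minpx: continue
        P=np.argwhere(l==i)[:,::-1]; W=np.array([at_z("wrist",p,z,cal) for p in P]); r=cv2.minAreaRect((W*1000).astype(np.float32))
        print("gold px",ce[i].round(),s[i,4],"world",W.mean(0).round(4),"rect",np.round(r[0],1),np.round(r[1],1),round(r[2],1))
E
python3 - <<'E'
from h import *
c,im=wlook("w1"); gold(im,c,.08)
for k in("canister",):
    for d in nets.pinpoint("wrist",k)[:3]: print(k,d["confidence"],np.round(d["at"]),at_z("wrist",d["at"],0,c).round(4))
print(readout.get_obs()["tool_pos"])
E
```

```text
gold px [187.   5.] 147 world [ 0.4571 -0.0789] rect [457.1 -78.6] [12.6  8.2] 66.9
gold px [460.  48.] 6615 world [0.5807 0.1455] rect [584.4 141.9] [114.4 107.6] 78.8
gold px [189. 104.] 1586 world [ 0.5359 -0.1135] rect [ 537.4 -112.5] [37.  44.5] 76.7
gold px [459. 113.] 408 world [0.6406 0.1321] rect [640.5 131.8] [113.6   4.1] 78.4
gold px [340. 127.] 140 world [0.6107 0.0152] rect [610.7  15. ] [12.3 12.1] 25.6
gold px [ 77. 151.] 757 world [ 0.5325 -0.2415] rect [ 532.8 -242.1] [49. 48.] 85.4
gold px [258. 175.] 134 world [ 0.6265 -0.0784] rect [626.7 -78.3] [12.5 13.4] 42.2
gold px [141. 186.] 398 world [ 0.591  -0.1968] rect [ 591.  -196.8] [23.8 23.2] 68.0
gold px [ 28. 239.] 526 world [ 0.5977 -0.356 ] rect [ 598.  -356.4] [22.5 40.4] 48.0
gold px [497. 310.] 1342 world [0.9123 0.1457] rect [914.1 140.4] [51.6 97.3] 87.8
canister 0.87 [326. 122.] [0.615 0.017]
canister 0.72 [258. 161.] [ 0.6297 -0.0797]
[ 0.6278893  -0.08045497  0.23071072]
```

View pics/w1.png

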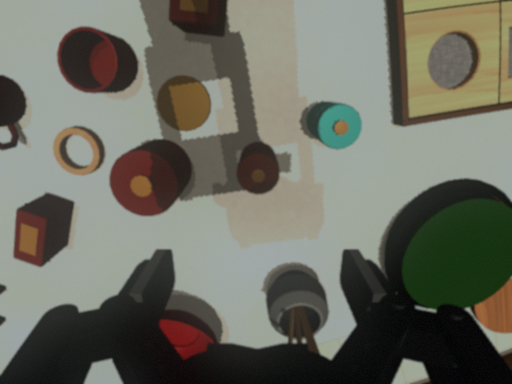

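The wrist view shows the canister at (258,170) below the gripper, clear of the turquoise decoy (335,125) and the wide canister (143,180). I descend on it now.

step_arm([
  [[0, 0.2, -3.5, 0], [0, 0, -3.5, 0], [0, 0, -3.5, 0], [0, 0, -3.5, 0], [0, 0, -3.0, 0], [0, 0, -2.0, 0], [0, 0, -1.5, 0], [0, 0, 0, 0], [0, 0, 0, 0]],
])

```text
t: 3.62
tool_pos: [0.6261, -0.0735, 0.0262]
tool_rot: [-2.601, -1.761, 0.001]
contact_force: [0.2, -0.5, 1.1]
opening: 0.0854
```

step_arm([
  [[0, 0, 0, 0], [0, 0, 0, 0], [0, 0, 0, 0], [0, 0, 0, 0], [0, 0, 0, 0], [0, 0, 0, 0], [0, 0, 0, 0], [0, 0, 0, 0]],
], grip=1)

```text
t: 4.28
tool_pos: [0.6277, -0.0742, 0.0285]
tool_rot: [2.6, 1.759, 0.003]
contact_force: [-0.9, -0.0, 6.4]
opening: 0.0452
```

step_arm([
  [[0, 0, 1.0, 0], [0, 0, 3, 0], [0, 0, 4, 0], [0, 0, 4, 0], [-0.3, 2.5, 0, 0], [-0.4, 4, 0, 0], [-0.5, 4, 0, 0], [-0.5, 4, 0, 0], [-0.5, 4, 0, 0], [-0.5, 4, 0, 0]],
])

```text
t: 5.12
tool_pos: [0.5983, 0.1529, 0.1466]
tool_rot: [-2.602, -1.76, 0.0]
contact_force: [0.3, 0.5, -1.3]
opening: 0.0456
```

step_arm([
  [[-0.3, 2.1, 0, 0], [0, 0, 0, 0], [0, 0, 0, 0], [0, 0, 0, 0]],
])

```text
t: 5.45
tool_pos: [0.5961, 0.1717, 0.1463]
tool_rot: [2.602, 1.761, -0.001]
contact_force: [-0.4, -0.1, -1.0]
opening: 0.0452
```

```bash
python3 - <<'E'
from h import *
c,im=wlook("w2")
o=readout.get_obs();print(o["tool_pos"],o["opening"])
for k in("block_small_round","block_large_round","block_square","block_oblong"):
    for d in nets.pinpoint("wrist",k)[:1]: print(k,d["confidence"],np.round(d["at"]),at_z("wrist",d["at"],.005,c).round(4))
for k in("block_small_round","block_large_round","block_square","block_oblong"):
    for d in nets.pinpoint("scene",k)[:1]: print(k,d["confidence"],np.round(d["at"]),at_z("scene",d["at"],.005).round(4))
E
```

```text
[0.5962953  0.171264   0.14628256] 0.04530713002756506
block_small_round 0.7 [262. 181.] [0.6001 0.1739]
block_large_round 0.67 [239.  59.] [0.4865 0.1962]
block_square 0.61 [363.  35.] [0.5076 0.3049]
block_oblong 0.96 [374. 154.] [0.6152 0.2861]
block_small_round 0.79 [324. 197.] [0.6047 0.1837]
block_large_round 0.82 [300. 176.] [0.475  0.2047]
block_square 0.95 [333. 174.] [0.5202 0.3032]
block_oblong 0.82 [351. 190.] [0.6219 0.277 ]
```

View pics/w2.png

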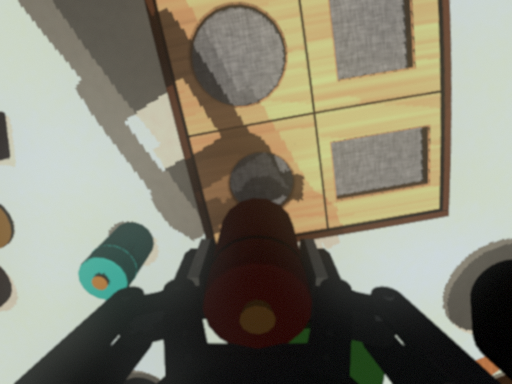

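The held canister is upright at (258,270) and the small round recess is straight below it at (262,181). The block centres from the wrist view agree with the top-view rim fit to about 3 mm, so I lower it.

step_arm([
  [[0.1, 0.1, -3.0, 0], [0, 0, -3, 0], [0, 0, -2, 0], [0, 0, -1.0, 0], [0, 0, -0.6, 0], [0, 0, -0.5, 0], [0, 0, -0.4, 0], [0, 0, -0.3, 0], [0, 0, -0.1, 0], [0, 0, 0, 0]],
])

```text
t: 6.73
tool_pos: [0.5986, 0.1734, 0.0395]
tool_rot: [2.601, 1.76, 0.004]
contact_force: [-2.6, -0.8, 3.8]
opening: 0.0451
```

step_arm([
  [[0, 0, 0, 0], [0, 0, 0, 0]],
])

```text
t: 6.9
tool_pos: [0.5986, 0.1735, 0.0395]
tool_rot: [2.601, 1.76, 0.004]
contact_force: [-2.6, -0.7, 6.0]
opening: 0.0452
```

step_arm([
  [[0, 0, 0, 0], [0, 0, 0, 0], [0, 0, 0, 0], [0, 0, 0, 0], [0, 0, 1, 0], [0, 0, 3, 0], [0, 0, 4, 0], [0, 0, 4, 0], [0, 0, 3, 0], [0, 0, 1, 0]],
], grip=0)

```text
t: 7.73
tool_pos: [0.6003, 0.1738, 0.2053]
tool_rot: [2.598, 1.758, 0.016]
contact_force: [0.6, -0.0, 0.7]
opening: 0.0853
```

step_arm([
  [[-1.89, -3.01, 0, 0], [-1.89, -3.01, 0, 0], [-1.89, -3.01, 0, 0], [-1.89, -3.01, 0, 0], [-1.89, -3.01, 0, 0], [-1.89, -3.01, 0, 0], [-1.89, -3.01, 0, 0], [-1.89, -3.01, 0, 0], [0, 0, 0, 0], [0, 0, 0, 0]],
])

```text
t: 8.57
tool_pos: [0.4453, -0.0687, 0.1971]
tool_rot: [-2.605, -1.756, -0.0]
contact_force: [-0.3, 0.8, 0.3]
opening: 0.0855
```

```bash
python3 - <<'E'
from h import *
c,im=wlook("w3")
o=readout.get_obs();print(o["tool_pos"],o["t"])
print("exp px",project("wrist",[.446,-.068,.062],c).round()); gold(im,c,.062)
t=viewer.get_image("top"); s=viewer.get_image("scene")
v=np.hstack([cv2.resize(im,(400,300)),cv2.resize(s[130:220,250:400],(400,300))]); cv2.imwrite("pics/v3.png",v)
E
```

```text
[ 0.44580656 -0.06783876  0.19714427] 8.6167
exp px [260. 181.]
gold px [469. 155.] 6950 world [0.5028 0.1333] rect [513.7 142.3] [ 77.9 205.7] 78.4
gold px [143.  91.] 1200 world [ 0.3277 -0.1343] rect [ 327.9 -136.7] [80.2 15. ] 85.6
gold px [260. 177.] 189 world [ 0.4427 -0.066 ] rect [442.7 -68. ] [23.2 13.8] 61.5
gold px [234. 243.] 1713 world [ 0.5002 -0.1192] rect [ 500.8 -119.4] [51.1 51.4] 68.1
gold px [118. 276.] 267 world [ 0.4902 -0.2569] rect [ 491.7 -257.3] [19.  48.9] 31.1
gold px [202. 337.] 271 world [ 0.605  -0.2074] rect [ 605.6 -207. ] [26.  24.3] 69.1
gold px [ 93. 371.] 144 world [ 0.6089 -0.3734] rect [ 607.3 -373.1] [12.7 37.1] 48.4
```

View pics/v3.png

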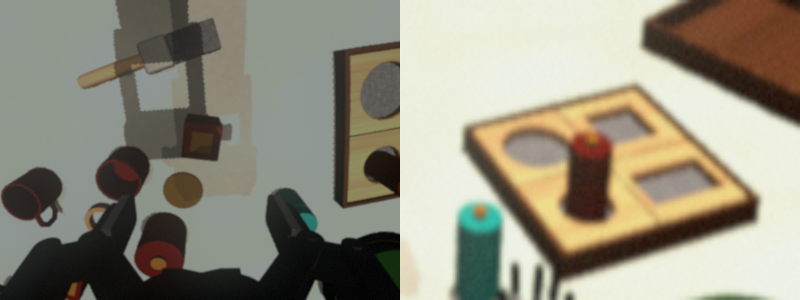

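The canister stands in its recess (right panel, 590,180) and the square box is under the gripper (left panel, 203,136), about 5° off jaw alignment. I turn by −0.09 rad and descend.

step_arm([
  [[0, 0, -3, -0.09], [0, 0, -3.5, 0], [0, 0, -3.5, 0], [0, 0, -3, 0], [0, 0, -2.2, 0], [0, 0, -1.5, 0], [0, 0, -0.5, 0], [0, 0, 0, 0], [0, 0, 0, 0]],
])

```text
t: 9.47
tool_pos: [0.4468, -0.0671, 0.0259]
tool_rot: [2.677, 1.644, 0.001]
contact_force: [0.1, 0.1, 0.8]
opening: 0.0856
```

step_arm([
  [[0, 0, 0, 0], [0, 0, 0, 0], [0, 0, 0, 0], [0, 0, 0, 0], [0, 0, 0, 0], [0, 0, 0, 0], [0, 0, 0, 0], [0, 0, 0, 0]],
], grip=1)

```text
t: 10.13
tool_pos: [0.4472, -0.0679, 0.0267]
tool_rot: [2.677, 1.641, 0.003]
contact_force: [-0.8, 0.6, 5.5]
opening: 0.0477
```

step_arm([
  [[0, 0, 1.0, 0], [0, 0, 3, 0], [0, 0, 4, 0], [0, 0, 4, 0], [0.6, 3.7, 0, 0], [0.6, 3.7, 0, 0.09], [0.6, 3.7, 0, 0.09], [0.6, 3.7, 0, 0.096], [0.6, 3.7, 0, 0], [0.6, 3.7, 0, 0]],
])

```text
t: 10.97
tool_pos: [0.4814, 0.1561, 0.1453]
tool_rot: [-2.427, -1.995, 0.001]
contact_force: [1.7, -0.7, -0.6]
opening: 0.0477
```

step_arm([
  [[0.6, 3.7, 0, 0], [0.6, 3.7, 0, 0], [0.6, 3.7, 0, 0], [0.6, 3.7, 0, 0], [0.1, 0.4, 0, 0], [0, 0, 0, 0], [0, 0, 0, 0], [0, 0, 0, 0]],
])

```text
t: 11.63
tool_pos: [0.5067, 0.3053, 0.145]
tool_rot: [2.428, 1.994, -0.002]
contact_force: [0.4, 0.8, -1.1]
opening: 0.0477
```

```bash
python3 - <<'E'
from h import *
c,im=wlook("w4")
o=readout.get_obs();print(o["tool_pos"],o["tool_rot"],o["opening"])
print("recess",project("wrist",[.507,.306,.011],c).round())
for k in("block_square","square_box"):
    for d in nets.pinpoint("wrist",k)[:1]: print(k,d["confidence"],np.round(d["at"]),at_z("wrist",d["at"],.005,c).round(4))
E
```

```text
[0.50677999 0.30512269 0.14506251] [ 2.42827336e+00  1.99319805e+00 -1.45301296e-03] 0.047960334581855696
recess [260. 181.]
block_square 0.78 [263. 184.] [0.5118 0.3083]
square_box 0.98 [257. 229.] [0.5602 0.2925]
```

View pics/w4.png

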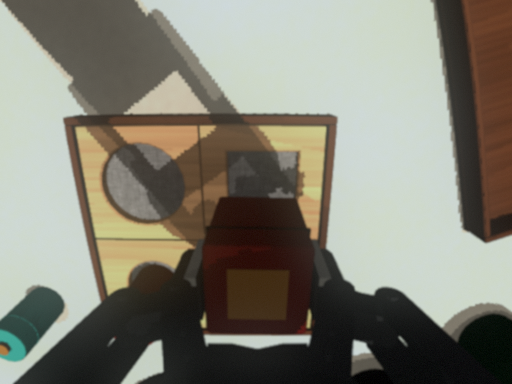

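The box is aligned over the square recess (263,175), about 2–3 mm off, so I nudge it and lower.

step_arm([
  [[0.2, 0.2, -3.0, 0], [0, 0, -3, 0], [0, 0, -2, 0], [0, 0, -1.0, 0], [0, 0, -0.6, 0], [0, 0, -0.5, 0], [0, 0, -0.4, 0], [0, 0, -0.3, 0], [0, 0, -0.1, 0], [0, 0, 0, 0]],
])

```text
t: 12.62
tool_pos: [0.51, 0.3088, 0.0378]
tool_rot: [2.426, 1.995, 0.003]
contact_force: [-0.5, -0.2, 2.6]
opening: 0.0481
```

step_arm([
  [[0, 0, 0, 0], [0, 0, 0, 0]],
])

```text
t: 12.78
tool_pos: [0.51, 0.3088, 0.0378]
tool_rot: [2.426, 1.995, 0.003]
contact_force: [-0.9, -1.3, 4.8]
opening: 0.0479
```

step_arm([
  [[0, 0, 0, 0], [0, 0, 0, 0], [0, 0, 0, 0], [0, 0, 0, 0], [0, 0, 1, 0], [0, 0, 3, 0], [0, 0, 4, 0], [0, 0, 4, 0], [0, 0, 3, 0], [0, 0, 1, 0]],
], grip=0)

```text
t: 13.62
tool_pos: [0.5118, 0.3097, 0.2042]
tool_rot: [2.425, 1.993, 0.017]
contact_force: [0.7, -0.6, 0.8]
opening: 0.0853
```

step_arm([
  [[-0.42, -3.83, 0, 0], [-0.42, -3.83, 0, 0], [-0.42, -3.83, 0, 0], [-0.42, -3.83, 0, 0], [-0.42, -3.83, 0, 0], [-0.42, -3.83, 0, 0], [-0.42, -3.83, 0, 0], [-0.42, -3.83, 0, 0], [-0.42, -3.83, 0, 0], [-0.42, -3.83, 0, 0]],
])

```text
t: 14.45
tool_pos: [0.4662, -0.0762, 0.1961]
tool_rot: [-2.427, -1.995, 0.0]
contact_force: [1.3, 0.4, 0.4]
opening: 0.0854
```

step_arm([
  [[-0.42, -3.83, 0, 0], [-0.42, -3.83, 0, 0], [-0.42, -3.83, 0, 0], [0, 0, 0, 0], [0, 0, 0, 0], [0, 0, 0, 0]],
])

```text
t: 14.95
tool_pos: [0.4542, -0.1891, 0.1958]
tool_rot: [-2.427, -1.993, -0.0]
contact_force: [0.7, -0.3, -0.8]
opening: 0.0855
```

```bash
python3 - <<'E'
from h import *
c,im=wlook("w5")
o=readout.get_obs();print(o["tool_pos"],o["tool_rot"],o["t"])
for d in nets.pinpoint("wrist","cup")[:3]: print(d["confidence"],np.round(d["at"]),at_z("wrist",d["at"],.0,c).round(4))
for x,y in((.455,-.190),(.450,-.190)):
  for z in(.062,0):
    P=np.array([project("wrist",[x+.032*np.cos(a),y+.032*np.sin(a),z],c) for a in np.linspace(0,6.28,40)])
    if x==.455: cv2.polylines(im,[P.round().astype(int)],True,(0,255,0) if z else (255,255,0),1)
s=viewer.get_image("scene")
cv2.imwrite("pics/v5.png",np.hstack([cv2.resize(im,(400,300)),cv2.resize(s[130:220,250:400],(400,300))]))
E
```

```text
[ 0.45438071 -0.18859714  0.19594631] [-2.42553503e+00 -1.99517389e+00 -1.34685512e-04] 15.0
0.78 [253. 169.] [ 0.457  -0.1963]
```

View pics/v5.png

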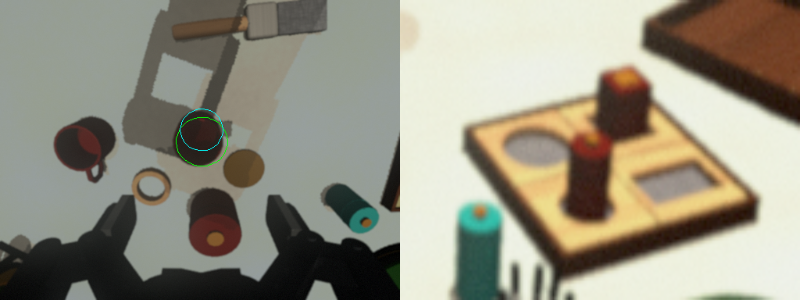

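The square box is in its recess (right panel, 625,105) and the cup is under the gripper (left panel, 200,140). A zoomed check of its centre comes next.

```bash
python3 - <<'E'
from h import *
im=cv2.imread("pics/w5.png"); c=viewer.calibration("wrist")
big=cv2.resize(im[110:240,190:330],None,fx=4,fy=4,interpolation=cv2.INTER_CUBIC); big=cv2.convertScaleAbs(big,alpha=2,beta=15)
for (x,y),col in(((.455,-.190),(0,255,0)),((.456,-.195),(255,255,0))):
    P=np.array([project("wrist",[x+.032*np.cos(a),y+.032*np.sin(a),.062],c) for a in np.linspace(0,6.28,60)])
    cv2.polylines(big,[((P-[190,110]+.5)*4).round().astype(int)],True,col,1)
cv2.imwrite("pics/v6.png",big)
E
```

```text
(no output)
```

View pics/v6.png

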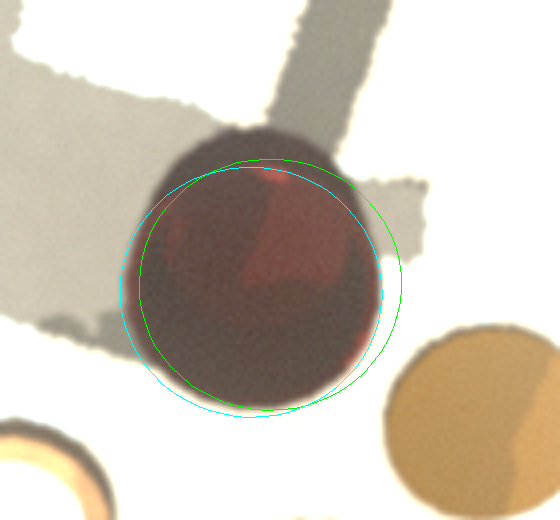

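step_arm([
  [[0, -0.4, -3, 0], [0, 0, -3.5, 0], [0, 0, -3.5, 0], [0, 0, -2.5, 0], [0, 0, -2, 0], [0, 0, -1.2, 0], [0, 0, -1.0, 0], [0, 0, -0.4, 0], [0, 0, 0, 0], [0, 0, 0, 0]],
])

```text
t: 15.93
tool_pos: [0.4554, -0.1938, 0.0264]
tool_rot: [2.425, 1.994, 0.001]
contact_force: [1.1, -0.3, 0.1]
opening: 0.0853
```

step_arm([
  [[0, 0, 0, 0], [0, 0, 0, 0], [0, 0, 0, 0], [0, 0, 0, 0], [0, 0, 0, 0], [0, 0, 0, 0], [0, 0, 0, 0]],
], grip=1)

```text
t: 16.52
tool_pos: [0.4558, -0.1943, 0.027]
tool_rot: [2.425, 1.993, 0.002]
contact_force: [-1.0, -0.1, 6.0]
opening: 0.0637
```

step_arm([
  [[0, 0, 1.0, 0], [0, 0, 3, 0], [0, 0, 4, 0], [0, 0, 4, 0], [0.28, 3.54, 0, 0], [0.28, 3.54, 0, 0], [0.28, 3.54, 0, 0], [0.28, 3.54, 0, 0], [0.28, 3.54, 0, 0], [0.28, 3.54, 0, 0]],
])

```text
t: 17.35
tool_pos: [0.4707, 0.0205, 0.1456]
tool_rot: [2.427, 1.994, 0.0]
contact_force: [1.6, -0.4, -1.4]
opening: 0.0635
```

step_arm([
  [[0.28, 3.54, 0, 0], [0.28, 3.54, 0, 0], [0.28, 3.54, 0, 0], [0.28, 3.54, 0, 0], [0.28, 3.54, 0, 0], [0, 0, 0, 0], [0, 0, 0, 0], [0, 0, 0, 0]],
])

```text
t: 18.02
tool_pos: [0.4848, 0.1956, 0.1451]
tool_rot: [2.426, 1.995, -0.002]
contact_force: [-0.2, 0.4, -0.8]
opening: 0.0633
```

```bash
python3 - <<'E'
from h import *
c,im=wlook("w6")
o=readout.get_obs();print(o["tool_pos"],o["opening"])
P=np.array([project("wrist",[.486+.0405*np.cos(a),.196+.0405*np.sin(a),.023],c) for a in np.linspace(0,6.28,60)])
cv2.polylines(im,[P.round().astype(int)],True,(0,255,0),1); cv2.imwrite("pics/v7.png",im)
for d in nets.pinpoint("wrist","block_large_round")[:1]: print(d["confidence"],np.round(d["at"]),at_z("wrist",d["at"],.005,c).round(4))
E
```

```text
[0.48499129 0.19510384 0.14514877] 0.06351005127882156
0.76 [258. 180.] [0.4852 0.1945]
```

View pics/v7.png

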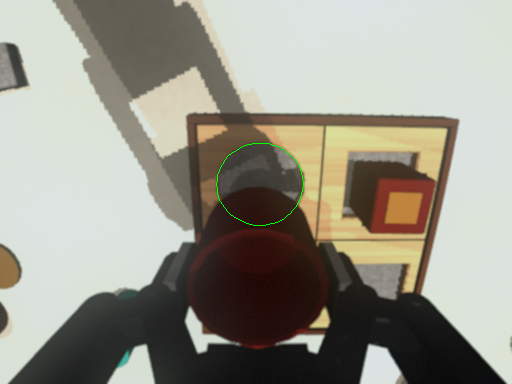

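The large recess overlay at (260,184) matches and the cup is centred above it, so I lower.

step_arm([
  [[0.1, 0, -3.0, 0], [0, 0, -3, 0], [0, 0, -2, 0], [0, 0, -1.0, 0], [0, 0, -0.6, 0], [0, 0, -0.5, 0], [0, 0, -0.4, 0], [0, 0, -0.3, 0], [0, 0, -0.1, 0], [0, 0, 0, 0]],
])

```text
t: 18.95
tool_pos: [0.4875, 0.196, 0.0381]
tool_rot: [2.426, 1.994, 0.003]
contact_force: [-1.7, -0.5, 3.7]
opening: 0.0636
```

step_arm([
  [[0, 0, 0, 0], [0, 0, 0, 0]],
])

```text
t: 19.12
tool_pos: [0.4874, 0.1961, 0.038]
tool_rot: [2.426, 1.994, 0.003]
contact_force: [-1.9, -1.8, 5.4]
opening: 0.0634
```

step_arm([
  [[0, 0, 0, 0], [0, 0, 0, 0], [0, 0, 0, 0], [0, 0, 0, 0], [0, 0, 1, 0], [0, 0, 3, 0], [0, 0, 4, 0], [0, 0, 4, 0], [0, 0, 3, 0], [0, 0, 1, 0]],
], grip=0)

```text
t: 19.95
tool_pos: [0.4891, 0.1967, 0.2038]
tool_rot: [2.423, 1.992, 0.015]
contact_force: [-0.0, -0.4, -0.0]
opening: 0.0854
```

step_arm([
  [[0.75, -3.77, 0, 0], [0.75, -3.77, 0, 0], [0.75, -3.77, 0, 0], [0.75, -3.77, 0, 0], [0.75, -3.77, 0, 0], [0.75, -3.77, 0, 0], [0.75, -3.77, 0, 0], [0.75, -3.77, 0, 0], [0.75, -3.77, 0, 0], [0.75, -3.77, 0, 0]],
])

```text
t: 20.78
tool_pos: [0.5609, -0.1829, 0.1958]
tool_rot: [-2.427, -1.994, 0.0]
contact_force: [1.3, 0.1, -0.7]
opening: 0.0854
```

step_arm([
  [[0.75, -3.77, 0, -0.09], [0.75, -3.77, 0, -0.09], [0.75, -3.77, 0, -0.09], [0.75, -3.77, 0, -0.09], [0.75, -3.77, 0, -0.1], [0, 0, 0, -0.096], [0, 0, 0, 0], [0, 0, 0, 0], [0, 0, 0, 0]],
])

```text
t: 21.53
tool_pos: [0.5986, -0.3685, 0.196]
tool_rot: [-2.879, -1.256, 0.0]
contact_force: [-0.5, -0.0, -0.0]
opening: 0.0854
```

```bash
python3 - <<'E'
from h import *
c,im=wlook("w7")
o=readout.get_obs();print(o["tool_pos"],o["tool_rot"],o["t"])
print("exp",project("wrist",[.599,-.372,.062],c)); gold(im,c,.062,minpx=250)
s=viewer.get_image("scene")
cv2.imwrite("pics/v8.png",np.hstack([cv2.resize(im,(400,300)),cv2.resize(s[130:220,250:400],(400,300))]))
E
```

```text
[ 0.59877269 -0.36829954  0.19626538] [-2.87896003e+00 -1.25621688e+00  8.73040393e-05] 21.5833
exp [256.37273179 182.62387311]
gold px [406.  44.] 728 world [ 0.5945 -0.1906] rect [ 594.7 -190.6] [25.7 24.6] 49.6
gold px [282.  63.] 881 world [ 0.5345 -0.2819] rect [ 533.8 -284.8] [37.  50.8] 58.7
```

View pics/v8.png

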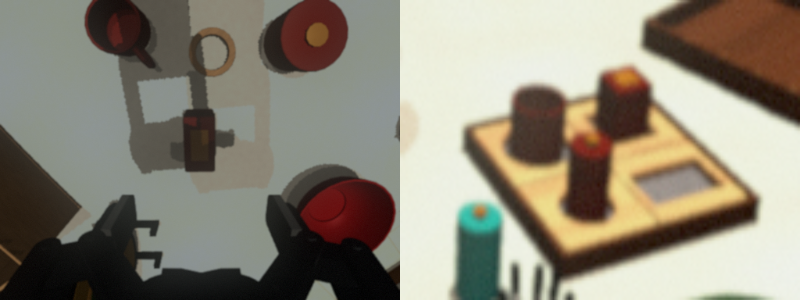

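The cup is in (right panel, 537,125). The long box is at (256,180) in wrist pixels, aligned with the jaws and clear of the bowl and the stand. I descend.

step_arm([
  [[-0.1, -0.2, -3, 0], [0, 0, -3.5, 0], [0, 0, -3.5, 0], [0, 0, -2.5, 0], [0, 0, -2, 0], [0, 0, -1.2, 0], [0, 0, -1.0, 0], [0, 0, -0.4, 0], [0, 0, 0, 0], [0, 0, 0, 0]],
])

```text
t: 22.47
tool_pos: [0.5986, -0.372, 0.0268]
tool_rot: [2.879, 1.252, 0.002]
contact_force: [1.3, -0.2, 0.5]
opening: 0.0855
```

step_arm([
  [[0, 0, 0, 0], [0, 0, 0, 0], [0, 0, 0, 0], [0, 0, 0, 0], [0, 0, 0, 0], [0, 0, 0, 0], [0, 0, 0, 0], [0, 0, 0, 0]],
], grip=1)

```text
t: 23.13
tool_pos: [0.5983, -0.372, 0.0263]
tool_rot: [2.88, 1.252, 0.001]
contact_force: [-1.2, 0.1, 5.1]
opening: 0.0399
```

step_arm([
  [[0, 0, 1.0, 0], [0, 0, 3, 0], [0, 0, 4, 0], [0, 0, 4, 0], [0, 0, 3, 0], [0.1, 3.65, 0, 0], [0.1, 3.65, 0, -0.09], [0.1, 3.65, 0, -0.09], [0.1, 3.65, 0, -0.09], [0.1, 3.65, 0, -0.09]],
])

```text
t: 23.97
tool_pos: [0.6017, -0.1872, 0.1745]
tool_rot: [-3.059, -0.708, 0.002]
contact_force: [0.6, 1.1, -1.8]
opening: 0.0395
```

step_arm([
  [[0.1, 3.65, 0, -0.09], [0.1, 3.65, 0, -0.09], [0.1, 3.65, 0, -0.09], [0.1, 3.65, 0, -0.09], [0.1, 3.65, 0, -0.09], [0.1, 3.65, 0, -0.09], [0.1, 3.65, 0, -0.09], [0.1, 3.65, 0, -0.025], [0.1, 3.65, 0, 0], [0.1, 3.65, 0, 0]],
])

```text
t: 24.8
tool_pos: [0.6117, 0.1776, 0.1745]
tool_rot: [3.126, -0.306, -0.003]
contact_force: [0.4, 0.0, -1.3]
opening: 0.0396
```

step_arm([
  [[0.2, 3.65, 0, 0], [0.1, 3.65, 0, 0], [0.1, 3.65, 0, 0], [0, 0, -1, 0], [0, 0, -1, 0], [0, 0, -1, 0], [0, 0, 0, 0], [0, 0, 0, 0]],
])

```text
t: 25.47
tool_pos: [0.6158, 0.2836, 0.1432]
tool_rot: [3.125, -0.308, -0.005]
contact_force: [-0.1, -1.2, -1.0]
opening: 0.04
```

```bash
python3 - <<'E'
from h import *
c,im=wlook("w8")
o=readout.get_obs();print(o["tool_pos"],o["tool_rot"],o["q"],o["opening"])
u=np.array([np.cos(1.376),np.sin(1.376)]);v=np.array([u[1],-u[0]])
P=np.array([project("wrist",np.r_[np.array([.617,.285])+a*.045*u+b*.028*v,.023],c) for a,b in((1,1),(1,-1),(-1,-1),(-1,1))])
cv2.polylines(im,[P.round().astype(int)],True,(0,255,0),1); cv2.imwrite("pics/v9.png",im)
for d in nets.pinpoint("wrist","block_oblong")[:1]: print(d["confidence"],np.round(d["at"]),at_z("wrist",d["at"],.005,c).round(4))
E
```

```text
[0.61656396 0.28392758 0.14449247] [ 3.12564258e+00 -3.08526765e-01 -2.26655233e-03] [ 3.22064382e-01  2.40412480e-01  1.55326360e+00 -1.06468314e-04
  1.34954400e+00  5.18866925e-01] 0.03983608103457319
0.98 [262. 173.] [0.6208 0.2873]
```

View pics/v9.png

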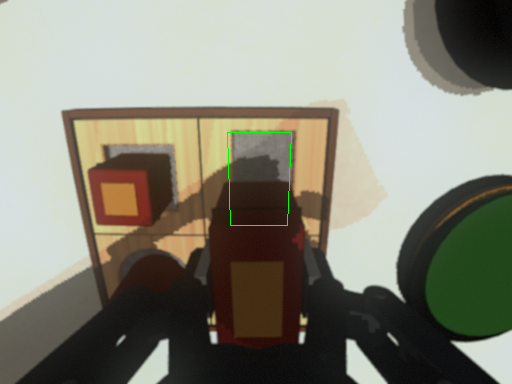

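The recess outline matches at (261,178) and the held long box is aligned with it, so I lower.

step_arm([
  [[0.2, 0.1, -3.0, 0], [0, 0, -3, 0], [0, 0, -2, 0], [0, 0, -1.0, 0], [0, 0, -0.6, 0], [0, 0, -0.5, 0], [0, 0, -0.4, 0], [0, 0, -0.3, 0], [0, 0, -0.1, 0], [0, 0, 0, 0]],
])

```text
t: 26.4
tool_pos: [0.6195, 0.2867, 0.0374]
tool_rot: [-3.126, 0.306, -0.002]
contact_force: [0.4, -0.7, -1.6]
opening: 0.0399
```

step_arm([
  [[0, 0, 0, 0], [0, 0, 0, 0]],
])

```text
t: 26.57
tool_pos: [0.6195, 0.2867, 0.0373]
tool_rot: [-3.126, 0.306, -0.003]
contact_force: [-0.2, 0.8, 0.3]
opening: 0.0395
```

step_arm([
  [[0, 0, -0.1, 0], [0, 0, -0.05, 0], [0, 0, 0, 0], [0, 0, 0, 0]],
])

```text
t: 26.9
tool_pos: [0.6196, 0.2868, 0.0373]
tool_rot: [-3.126, 0.305, -0.002]
contact_force: [-2.5, -0.9, 7.8]
opening: 0.0398
```

It is seated: 7.8 N on the tool and no further drop. I release, retreat up and back, then check.

step_arm([
  [[0, 0, 0, 0], [0, 0, 0, 0], [0, 0, 0, 0], [0, 0, 0, 0], [0, 0, 1, 0], [0, 0, 3, 0], [0, 0, 4, 0], [0, 0, 4, 0], [0, 0, 4, 0], [0, 0, 3, 0]],
], grip=0)

```text
t: 27.73
tool_pos: [0.6196, 0.2867, 0.23]
tool_rot: [-3.125, 0.306, -0.007]
contact_force: [1.0, 0.8, 0.2]
opening: 0.0852
```

step_arm([
  [[-1.5, -3.6, 0, 0], [-1.5, -3.6, 0, 0], [-1.5, -3.6, 0, 0], [-1.5, -3.6, 0, 0], [-1.5, -3.6, 0, 0], [-1.5, -3.6, 0, 0], [0, 0, 0, 0], [0, 0, 0, 0], [0, 0, 0, 0], [0, 0, 0, 0]],
])

```text
t: 28.57
tool_pos: [0.5291, 0.0712, 0.2252]
tool_rot: [-3.126, 0.304, -0.001]
contact_force: [0.1, 0.5, -0.6]
opening: 0.0853
```

```bash
python3 - <<'E'
from h import *
t=viewer.get_image("top"); s=viewer.get_image("scene")
cv2.imwrite("pics/v10.png",np.hstack([cv2.resize(t[115:235,110:270],(400,300),interpolation=cv2.INTER_CUBIC),cv2.resize(s[130:220,250:400],(400,300),interpolation=cv2.INTER_CUBIC)]))
o=readout.get_obs();print(o["tool_pos"],o["t"])
cal=viewer.calibration("top"); hsv=cv2.cvtColor(t,cv2.COLOR_BGR2HSV)
red=(cv2.inRange(hsv,(0,110,30),(9,255,255))|cv2.inRange(hsv,(172,110,30),(180,255,255)))|cv2.inRange(hsv,(10,150,110),(25,255,255))
for n,(x,y),h in(("canister",(.597,.173),.085),("cup",(.4855,.195),.073),("square",(.508,.306),.073),("long",(.6175,.285),.073)):
    u,v=project("top",[x,y,h],cal).round().astype(int); print(n,"expected lid px",u,v)
for k in("wide_canister","mug"):
    d=nets.pinpoint("top",k)
    if d: print(k,np.round(d[0]["at"]),d[0]["confidence"])
E
```

```text
[0.52910587 0.07139949 0.22491887] 28.6667
canister expected lid px 187 154
cup expected lid px 178 197
square expected lid px 137 188
long expected lid px 146 147
wide_canister [324. 161.] 0.75
mug [377. 222.] 0.61
```

View pics/v10.png

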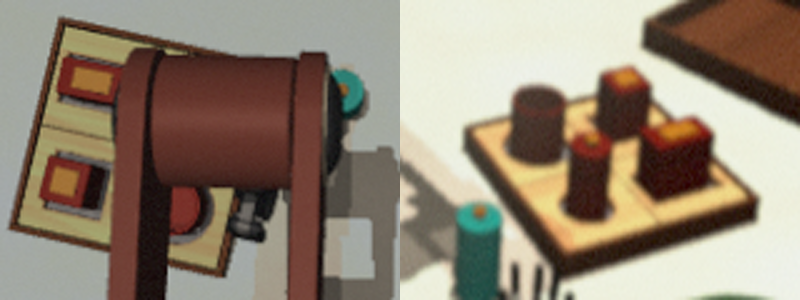

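All four stand upright in the scene view, and the two box lids are at the expected pixels. The arm hides the canister and cup from above, so I move aside for one last check.

step_arm([
  [[-1, -3.8, 0, 0], [-1, -3.8, 0, 0], [-1, -3.8, 0, 0], [-1, -3.8, 0, 0], [-1, -3.8, 0, 0], [-1, -3.8, 0, 0], [-1, -3.8, 0, 0], [0, 0, 0, 0], [0, 0, 0, 0]],
])

```text
t: 29.52
tool_pos: [0.4585, -0.1969, 0.2247]
tool_rot: [-3.126, 0.311, 0.0]
contact_force: [1.1, 0.7, -0.1]
opening: 0.0851
```

```bash
python3 - <<'E'
from h import *
t=viewer.get_image("top"); cal=viewer.calibration("top")
big=cv2.resize(t[115:235,110:230],(600,600),interpolation=cv2.INTER_CUBIC)
for (x,y),r,h in(((.597,.173),.023,.085),((.5855-.1,.195),.032,.073)):
    P=np.array([project("top",[x+r*np.cos(a),y+r*np.sin(a),h],cal) for a in np.linspace(0,6.28,50)])
    cv2.polylines(big,[((P-[110,115]+.5)*5).round().astype(int)],True,(0,255,0),1)
cv2.imwrite("pics/v11.png",big)
E
```

```text
(no output)
```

View pics/v11.png

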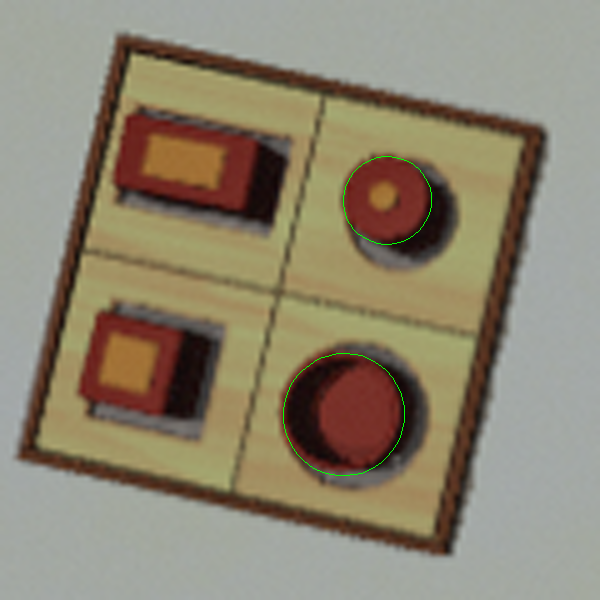

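All four pieces sit inside their recesses. The canister lid (387,200) and cup rim (344,414) match the expected outlines, so I hand the job in.

```bash
python3 -c "
from station import ctrl; print(ctrl.finish_job())"
```

```text
the job is handed in; nothing more can be done
None
```

All four pieces are packed: the slim canister, square box, handleless cup and long box each stand in their own recess. I handed the job in at about 30 s, and no verdict was reported.

- **Seating:** I lowered each piece until the tool felt 5–8 N from the felt, and the tool height matched full depth to within about 1 mm. The long box was not yet touching at first, so I lowered it another 1.5 mm before letting go.
- **Final pictures:** All four look upright and inside their recesses. In the last top view, the canister lid and cup rim match the outlines I expected.
- **Wide canister and mug:** The network put the wide canister within 2 px of its first reading and the mug on the same pixel. The arm never went down at either one.
- **Disagreements:** The camera and network estimates of the block positions differed. The wrist and top views agreed to about 3–5 mm, while the scene-camera network was up to about 1.5 cm off, so I didn't use it. The network sometimes took the turquoise canister for the red one, so I chose the pieces from the pictures.

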